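# Change the instrument's gas feed over through centre off, venting in between

## Task

Change the gas panel over from the left (blue) feed to the right (orange) feed. Push the black changeover lever to its upright off position and leave it there, then press the red vent treadle down firmly onto its stop and keep it there for two seconds so that the line bleeds empty, let it spring back, and push the lever on to the right until it is fully home. Vent only while the lever stands at off, never force the lever or the treadle (a push of about two kilograms is the most either should feel), and do not shift the bottle, jar, beaker or timer standing about.

Things in the scene. Friction and masses are not known exactly. Their poses are not given: they have to be found in the camera images.
- gas_panel: Fixed panel, grey plate 130 x 256 x 8 mm (x, y, z). Origin: centre of its underside, on the worktop; x away from the robot, y left, z up; place and yaw (-0.1 to 0.3) vary. In its frame: valve block x +-30, y 10 to 110, top z 88 mm; gauge behind it, face at x 35, y 55 to 110, top z 146; interlock bolt x -50 to -24, y -75 to 25, top z 77; silencer at x 38, y -51, top z 63; treadle at the -y end.
- changeover_lever (a joint): Lever angle, rad, about the panel's x axis. -0.5 left, blue feed (start); 0 upright, off; +0.5 right, orange feed, its end stop. A spring detent pulls it into these three places; it takes about 0.45 N m to start it out of any of them, less and less up to the crest (at -0.25, +0.25), past which it snaps on by itself and stays.
- lever_pivot (a point): Lever pivot, at x 0, y 60, z 80 mm of the panel's frame, fixed to the panel. The lever's short tail on the front of the block meets the interlock bolt just past off and is blocked firmly at about +0.06 rad, until the treadle has been pressed right down: a fork on the treadle draws the bolt, which then stays drawn.
- lever_top (a point): End of the lever, 106 mm from the pivot. Its z points along the lever away from the pivot, its x along the pivot axis. The lever is a 10 mm steel rod with a black handle, 19 mm thick from 45 to 87 mm and 24 mm thick from 87 to 101 mm from the pivot. Push it anywhere on the black handle, best square to the lever (5 to 12 N; rubbing along it takes more).
- treadle_hinge (a point): Middle of the treadle hinge (axis along the panel x), at x -20, y -24, z 27.5 mm of the panel frame, fixed to the panel. The treadle is a red plate 50 x 84 x 6 mm with ribbed black rubber on top; it runs from here to the panel right (-y), out to 86 mm, and at rest rises 0.25 rad away from the hinge.
- vent_treadle (a joint): Treadle angle, rad: 0 up (rest), growing as it is pressed. Its stop, a rubber bumper on an adjustable screw beneath, is met anywhere from 0.29 to 0.42, differs each time and must be felt. The spring (with the bolt's friction) needs about 3 N at the press point to begin and up to 10 N just before the stop, where the force rises steeply. The vent is open when some 15 to 22 N rest on the press point.
- press_point (a point): Top of the rubber pad, 62 mm from the hinge: press here, straight down. At rest about 50 mm above the worktop, on the stop about 24 to 32 mm.
- amber_bottle: Brown glass bottle with green cap, 92 mm diameter, 202 mm tall, standing behind the panel; origin at the centre of its foot. Bystander.
- jar_b1: White jar with red lid, 44 mm diameter, 94 mm tall, behind the panel; origin at the centre of its foot. Bystander.
- beaker_small: Small clear plastic beaker, 59 mm diameter, 64 mm tall, left of the panel; origin at the centre of its foot. Bystander.
- timer: Bench timer with sloping face, 71 x 77 x 50 mm, right of the panel; origin at the centre of its foot. Bystander.

How it is judged (in metres and radians):
On the way, in this order (a step that is already met when the one before it is completed fails the run):
1. the lever stands at off, at rest (value of joint changeover_lever between -0.07 and 0.07 rad and value of joint vent_treadle below 0.05 rad), for 0.5 s.
2. with the lever at off, the treadle is held down on its stop for one and a half seconds (value of joint changeover_lever between -0.07 and 0.07 rad and contact force between vent_treadle and gas_panel above 4 N), for 1.5 s.
3. the treadle has sprung back while the lever still stands at off (all of step 1), for 0.2 s.
At the end, for the whole second after the job is handed in: The changeover lever lies fully home on the right (orange) side (joint above 0.45 rad), the vent treadle is up again (below 0.05 rad), and the bottle, jar, beaker and timer stand upright within 30 mm of where they were (value of joint changeover_lever above 0.45 rad and value of joint vent_treadle below 0.05 rad and distance of each of amber_bottle, jar_b1, beaker_small, timer from where it was at the start of the episode below 0.03 m and angle between each of amber_bottle, jar_b1, beaker_small, timer's own z axis and vertical below 0.2 rad); the robot touches nothing.
It fails at once if the vent is opened while the lever is away from off ((value of joint changeover_lever below -0.15 rad or value of joint changeover_lever above 0.15 rad) and value of joint vent_treadle above 0.12 rad).
It fails at once if the lever is forced (more than 40 N from the gripper) (contact force between changeover_lever and the fingers above 40 N or contact force between changeover_lever and the arm above 40 N).
It fails at once if the treadle is forced (more than 40 N from the gripper) (contact force between vent_treadle and the fingers above 40 N or contact force between vent_treadle and the arm above 40 N).
It fails at once if a bystander is knocked away (distance of any of amber_bottle, jar_b1, beaker_small, timer from where it was at the start of the episode above 0.03 m).
It also fails if it takes over 67 s, if anything falls off the work surface, if the arm or the gripper's body presses on something with over 40 N, if the wrist force passes 120 N, or if a joint passes its speed limit or range.

## Robot

A 6-joint arm with a two-finger parallel gripper is mounted at the origin on a cart in front of the work surface, level with it; the furniture and walls round the work are solid. World frame = base frame: x ahead of the robot, y to its left, z up, the work surface at z = 0. Lengths are in mm, angles in degrees, forces in N, time in s.
With the tool pointing down it reaches from about 300 to 850 mm from the base axis. Payload 4.2 kg.
Tool frame: the origin (TCP) lies at the very end of the fingers, on their centre line; the grasp point (between the pads) lies 19 mm behind it (env.grasp_offset is the distance from the TCP to the grasp point, in mm); z points along the fingers, y is the line along which they close (so a half turn about z gives the same grasp; the last joint's range is limited). The gripper opens to 91 mm and grips with 3 to 60 N. Pads are 32 mm wide; open, the fingers measure 118 mm over their backs; the gripper's body (76 mm by 178 mm) begins 60 mm behind the grasp point.
Start: joints at [-67.036, 18.312, 89.639, -0, 72.044, -1.146], TCP at [234.887, -524.854, 213.976] pointing down, gripper open.
Joint ranges: [-177.97, 177.97], [-48.28, 115.42], [12.27, 149.76], [-77.06, 257.06], [2.81, 150.46], [-146.56, 146.56]. Speed limits (degrees/s): [147.25, 147.25, 180, 180, 180, 180].

## Interface

Orientations are given as [roll, pitch, yaw] about the fixed x, y, z axes, in that order (R = Rz(yaw) Ry(pitch) Rx(roll)).
In Python, from workcell import env gives the robot as it stands. The module is installed in compiled form; this text tells all that it offers.
- The arm moves only by the tool send_rows, never from a script. Its argument "motion" is a list of rows, each an object of numbers: "tx", "ty", "tz": the shift along the tool's x, y, z in units of 500 mm (1.0 is 500 mm); "rx", "ry", "rz": the turn, a rotation vector about the tool's x, y, z in units of 30 degrees (1.0 is 30 degrees); "gripper": the closure, from -1 (fully open) to 1 (shut). In form: [{"tx": .., "ty": .., "tz": .., "rx": .., "ry": .., "rz": .., "gripper": ..}, ...]. A call has 1 to 12 rows; each row shifts and turns the commanded pose from where the row before left it, along the tool's axes as they then stand; what a row does not reach is not made up. A row lasts 1/8 s, in which the tool goes at most 62.5 mm and 10.7 degrees, less where a joint would pass 70% of its speed; a pose out of reach is approached as far as the arm can. A call with a number of a shift or a turn outside -1 to 1 is refused whole. A call with a gripper value outside its range is refused whole. The fingers move at their own pace and stop on an object; "grip_force" is the grip in N (left out, the last holds). Time passes only in rows, so rows that do not move let the fingers close. It gives the time, the measured TCP pose, the force, the opening and the grip force at its end, in the units of the state.
- env.state(): the state, without advancing time (a new reading comes with each control period).
- env.grab_frame(name): name is "side" or "top"; returns a dict with "frame" (480x640x3 uint8, red, green, blue), "vertical_fov" (degrees; the focal length in pixels is half the picture's height over the tangent of half this angle, whatever the lens; pixels are square), "cx", "cy" (the principal point, pixels), "k1" (the pictures are not rectified: a ray, as slopes to the right and down, at radius r is drawn at 1 + k1 r^2 times it, then the intrinsics apply), "rvec" (rotation vector, rad) and "tvec" (3), from world to camera coordinates, as OpenCV has them. Camera axes: x right, y down, z forward; pixel columns grow to the right and rows downward; lengths in mm; the calibration is good to about 2 mm. A picture is of the moment at which its call begins. There is no depth.
- env.job_done(): hands the job in; it is judged then, once.
The state is a dict: "time_s": time; "qpos": joint angles; "qvel": joint speeds; "effort": joint torques, N m; "ee_pos": TCP position; "ee_rot": TCP orientation; "force": force on the tool from outside, world axes, zero at the start; "torque": the same for the moment, N m; "gripper_width": finger opening in mm; "gripper_force": force on a finger pad.
Only numpy, scipy, OpenCV 4.12 (cv2) and the standard library are available. Lean on these libraries where they do the work, as an engineer would, in place of code of your own. Each camera call takes 0.05 s, during which the arm holds its last target. There are 200 camera calls.

## Working session

There is one attempt and no reset: what is moved stays moved. The work goes in short steps, Python scripts to look and compute and a tool call to move; the robot and the scene stay as the last step left them, time stands still between calls to the robot, and variables do not carry over. Pictures are saved under pics/ and viewed, at most 10 in all, crops included, and the job is handed in when it is done.

Besides the shell and the picture viewer there is one more tool, called after "Request:" as a command line: name --argument value ..., lists and objects as JSON in quotes. send_rows: Moves the arm, as the interface text tells. Shifts and turns lie within -1 to 1; 1 stands for 500 mm of shift or 30 degrees of turn. Its arguments: {"type":"object","properties":{"motion":{"type":"array"},"grip_force":{"type":"number"}},"required":["motion"]}

```bash
mkdir -p pics
cat > h.py <<'E'
import numpy as np,cv2
from workcell import env
def snap(n,f):
    d=env.grab_frame(n); cv2.imwrite(f,d["frame"][:,:,::-1])
    np.save(f+'.npy',{k:d[k] for k in d if k!='frame'},allow_pickle=True); return d
def load(f): return np.load(f+'.npy',allow_pickle=True).item()
def cam(d):
    f=240/np.tan(np.radians(d["vertical_fov"])/2)
    K=np.array([[f,0,d["cx"]],[0,f,d["cy"]],[0,0,1.]]); return K,np.array([d["k1"],0,0,0,0.]),np.array(d["rvec"],float),np.array(d["tvec"],float)
def proj(d,P):
    K,D,r,t=cam(d); return cv2.projectPoints(np.array(P,float).reshape(-1,1,3),r,t,K,D)[0][:,0]
def ray(d,uv):
    K,D,r,t=cam(d); R=cv2.Rodrigues(r)[0]
    n=cv2.undistortPoints(np.array([[uv]],float),K,D)[0,0]; return -R.T@t, R.T@np.array([n[0],n[1],1])
def atz(d,uv,z):
    c,v=ray(d,uv); return c+v*(z-c[2])/v[2]
E
python3 - <<'E'
from h import *
for n in("side","top"):
    d=snap(n,f"pics/{n}0.png"); print(n,ray(d,(320,240)),d["vertical_fov"],d["k1"])
s=env.state();print(s["ee_pos"],s["ee_rot"],s["force"])
E
```

```text
side (array([196.23714284, 461.34483685, 816.01375604]), array([ 0.38794809, -0.5093748 , -0.7681897 ])) 55.370126504438815 -0.11333429235064753
top (array([ 479.61200717,   23.86247907, 1247.20995436]), array([ 0.05467732, -0.00211706, -0.9986314 ])) 45.23344111917119 -0.12284107293234718
[ 234.6964436  -524.42814192  213.19222014] [-1.79907341e+02 -7.11089213e-04  2.41102485e+01] [-0.60859212  0.10786682  1.07129788]
```

View pics/side0.png

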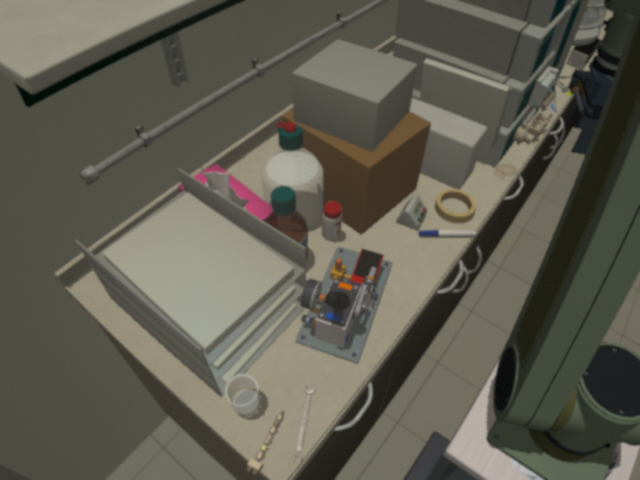

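View pics/top0.png

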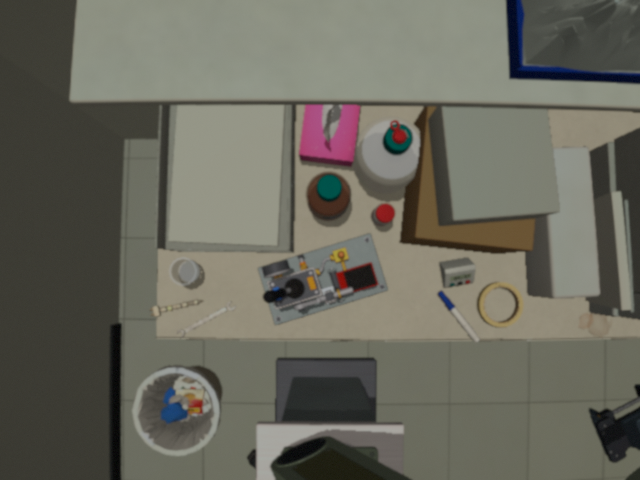

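The panel sits at about (322,280) in the top view, with its corners near (258,268), (369,235), (387,285) and (277,324). The lever leans left. I'll enlarge it.

Run:
```python
from h import *
a=cv2.imread("pics/top0.png")[225:335,245:400]; b=cv2.resize(a,None,fx=5,fy=5,interpolation=cv2.INTER_CUBIC);cv2.imwrite("pics/topc.png",b)
a=cv2.imread("pics/side0.png")[235:370,285:405]; b=cv2.resize(a,None,fx=4.4,fy=4.4,interpolation=cv2.INTER_CUBIC);cv2.imwrite("pics/sidec.png",b)
```

```text
(no output)
```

View pics/topc.png

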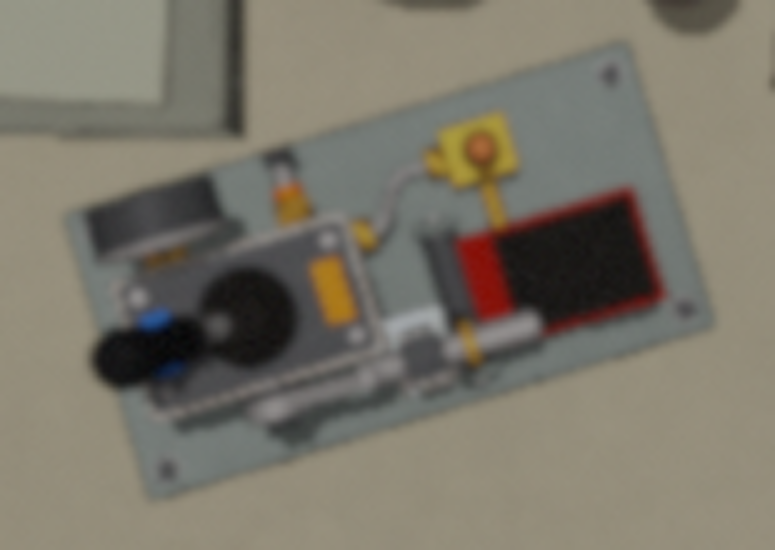

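View pics/sidec.png

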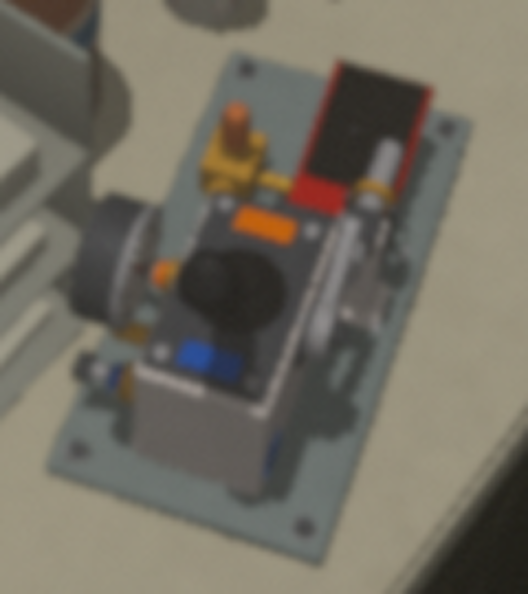

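The top crop shows the panel corners at (65,212), (628,40), (715,325) and (150,498), the lever knob at (120,358) and the red treadle's free end at x≈650. In the side crop the corners are at (233,50), (470,122), (322,563) and (48,465).

```bash
cat >> h.py <<'E'
def T(p,P): # panel->world, p=(x,y,yaw)
    c,s=np.cos(p[2]),np.sin(p[2]); P=np.array(P,float).reshape(-1,3)
    return np.c_[p[0]+c*P[:,0]-s*P[:,1],p[1]+s*P[:,0]+c*P[:,1],P[:,2]]
E
python3 - <<'E'
from h import *
from scipy.optimize import least_squares
C=np.array([[65,128,8],[65,-128,8],[-65,-128,8],[-65,128,8.]])
u1=np.array([(65,212),(628,40),(715,325),(150,498)])/5+[244.6,224.6]
u2=np.array([(48,465),(233,50),(470,122),(322,563)])/4.4+[284.6,234.6]
d1,d2=load("pics/top0.png"),load("pics/side0.png")
f=lambda p:np.r_[(proj(d1,T(p,C))-u1).ravel(),(proj(d2,T(p,C))-u2).ravel()]
# order check: panel x=away, y=left
r=least_squares(f,[480,20,.2],x_scale=[100,100,1]);p=r.x;print(p,np.abs(r.fun).max(),r.fun.round(1));np.save("p.npy",p)
def lev(a,L): return [0,60-np.sin(a)*L,80+np.cos(a)*L]
# treadle press at rest: hinge + 62mm
for n,q in [("pivot",[0,60,80])]+[(f"lev{a} {L}",lev(a,L)) for a in(-.5,0,.5) for L in(66,94,106)]+[("press",[-20,-24-60,50])]:
    w=T(p,q)[0];print(n,w.round(1),proj(d1,w).round(1),proj(d2,w).round(1))
bl=T(p,[[-30,10,88],[-30,110,88],[30,110,88]]);print((proj(d1,bl)-[245,225])*5)
for n,uv in dict(bottle=(329,196),jar=(385,213),timer=(458,272)).items(): print(n,atz(d1,uv,60).round())
print(atz(d1,(300,103),500), atz(d1,(292,250),100))
E
```

```text
[4.63891354e+02 1.56579139e+01 3.06099146e-01] 1.380838074145629 [-1.1  0.5 -0.1 -0.1  0.6  0.6 -0.5  1.4 -1.4 -0.2 -0.4 -0.9  0.9 -1.
 -0.2 -0.6]
pivot [445.8  72.9  80. ] [[294.2 288.1]] [[338.6 302.8]]
lev-0.5 66 [436.3 103.  137.9] [[277.2 293.8]] [[334.  299.6]]
lev-0.5 94 [432.2 115.8 162.5] [[269.4 296.4]] [[331.9 298.1]]
lev-0.5 106 [430.5 121.3 173. ] [[265.9 297.6]] [[330.9 297.4]]
lev0 66 [445.8  72.9 146. ] [[292.7 289.1]] [[340.1 282.9]]
lev0 94 [445.8  72.9 174. ] [[292.  289.6]] [[340.8 273.7]]
lev0 106 [445.8  72.9 186. ] [[291.7 289.8]] [[341.2 269.6]]
lev0.5 66 [455.3  42.7 137.9] [[308.7 284.1]] [[345.5 272. ]]
lev0.5 94 [459.4  29.9 162.5] [[315.3 282.3]] [[348.6 258.4]]
lev0.5 106 [461.1  24.4 173. ] [[318.2 281.5]] [[350.  252.4]]
press [470.1 -70.5  50. ] [[364.  276.4]] [[369.1 258.8]]
[[386.20608837 351.04096433]
 [147.75009265 424.5238668 ]
 [104.26416484 281.18791346]]
bottle [636.   3.  60.]
jar [ 602. -113.   60.]
timer [ 480. -265.   60.]
[702.63524565  50.11371058 500.        ] [522.07742681  77.0764259  100.        ]
```

Request:
send_rows --motion '[{"rz": 0.22, "gripper": 1}, {"tx": 0.1, "ty": -0.06, "gripper": 1}, {"tx": 0.1, "ty": -0.06, "gripper": 1}, {"tx": 0.1, "ty": -0.06, "gripper": 1}, {"tx": 0.1, "ty": -0.06, "gripper": 1}, {"tx": 0.1, "ty": -0.06, "gripper": 1}, {"tx": 0.1, "ty": -0.06, "gripper": 1}, {"tx": 0.1, "ty": -0.06, "gripper": 1}, {"ty": -0.11, "gripper": 1}, {"ty": -0.11, "gripper": 1}, {"ty": -0.11, "gripper": 1}, {"gripper": 1}]' --grip_force 20

```text
invalid input at $.motion[0]: expected keys tx, ty, tz, rx, ry, rz, gripper
```

```bash
cat > st.py <<'E'
from h import *
p=np.load("p.npy");s=env.state();e=s["ee_pos"];c,sn=np.cos(p[2]),np.sin(p[2])
f=np.array(s["force"]);dx,dy=e[0]-p[0],e[1]-p[1]
print(s["time_s"],"panel",round(c*dx+sn*dy,1),round(-sn*dx+c*dy,1),round(e[2],1),"yawerr",s["ee_rot"][2]-np.degrees(p[2]),"rot",np.round(s["ee_rot"],1),"F",np.round([c*f[0]+sn*f[1],-sn*f[0]+c*f[1],f[2]],1),"w",round(s["gripper_width"],1))
E
python3 st.py
```

```text
0.1 panel -381.3 -445.9 213.2 yawerr 6.572059277188259 rot [-179.9   -0.    24.1] F [-0.5  0.3  1.1] w 91.2
```

Request:
send_rows --motion '[{"tx": 0, "ty": 0, "tz": 0, "rx": 0, "ry": 0, "rz": 0.22, "gripper": 1}, {"tx": 0.1, "ty": -0.06, "tz": 0, "rx": 0, "ry": 0, "rz": 0, "gripper": 1}, {"tx": 0.1, "ty": -0.06, "tz": 0, "rx": 0, "ry": 0, "rz": 0, "gripper": 1}, {"tx": 0.1, "ty": -0.06, "tz": 0, "rx": 0, "ry": 0, "rz": 0, "gripper": 1}, {"tx": 0.1, "ty": -0.06, "tz": 0, "rx": 0, "ry": 0, "rz": 0, "gripper": 1}, {"tx": 0.1, "ty": -0.06, "tz": 0, "rx": 0, "ry": 0, "rz": 0, "gripper": 1}, {"tx": 0.1, "ty": -0.06, "tz": 0, "rx": 0, "ry": 0, "rz": 0, "gripper": 1}, {"tx": 0.1, "ty": -0.06, "tz": 0, "rx": 0, "ry": 0, "rz": 0, "gripper": 1}, {"tx": 0, "ty": -0.11, "tz": 0, "rx": 0, "ry": 0, "rz": 0, "gripper": 1}, {"tx": 0, "ty": -0.11, "tz": 0, "rx": 0, "ry": 0, "rz": 0, "gripper": 1}, {"tx": 0, "ty": -0.11, "tz": 0, "rx": 0, "ry": 0, "rz": 0, "gripper": 1}, {"tx": 0, "ty": 0, "tz": 0, "rx": 0, "ry": 0, "rz": 0, "gripper": 1}]' --grip_force 20

```text
time_s: 1.6
ee_pos: [454.3, -59.3, 213.8]
ee_rot: [-179.9, 0.1, 17.8]
force: [0.8, -0.8, 1.0]
gripper_width: 0.2
gripper_force: 0.0
```

```bash
python3 st.py
```

```text
1.6 panel -31.7 -68.5 213.8 yawerr 0.23515073231484251 rot [-1.799e+02  1.000e-01  1.780e+01] F [ 0.5 -1.   1. ] w 0.2
```

Request:
send_rows --motion '[{"tx": 0.016, "ty": -0.112, "tz": 0, "rx": 0, "ry": 0, "rz": 0, "gripper": 1}, {"tx": 0.016, "ty": -0.112, "tz": 0, "rx": 0, "ry": 0, "rz": 0, "gripper": 1}, {"tx": 0.016, "ty": -0.112, "tz": 0, "rx": 0, "ry": 0, "rz": 0, "gripper": 1}, {"tx": 0.016, "ty": -0.112, "tz": 0, "rx": 0, "ry": 0, "rz": 0, "gripper": 1}, {"tx": 0, "ty": 0, "tz": 0.05, "rx": 0, "ry": 0, "rz": 0, "gripper": 1}, {"tx": 0, "ty": 0, "tz": 0.05, "rx": 0, "ry": 0, "rz": 0, "gripper": 1}, {"tx": 0, "ty": 0, "tz": 0.05, "rx": 0, "ry": 0, "rz": 0, "gripper": 1}, {"tx": 0, "ty": 0, "tz": 0, "rx": 0, "ry": 0, "rz": 0, "gripper": 1}]'

```text
time_s: 2.6
ee_pos: [418.3, 160.2, 137.3]
ee_rot: [180.0, 0.3, 17.5]
force: [1.0, -0.6, -0.4]
gripper_width: 0.7
gripper_force: 0.0
```

```bash
python3 st.py; python3 -c "
from h import *
snap('side','pics/s1.png');a=cv2.imread('pics/s1.png')[200:380,240:440];cv2.imwrite('pics/s1c.png',cv2.resize(a,None,fx=3,fy=3))"
```

```text
2.6 panel 0.1 151.6 137.3 yawerr -0.07108363889864933 rot [180.    0.3  17.5] F [ 0.8 -0.8 -0.4] w 0.7
```

View pics/s1c.png

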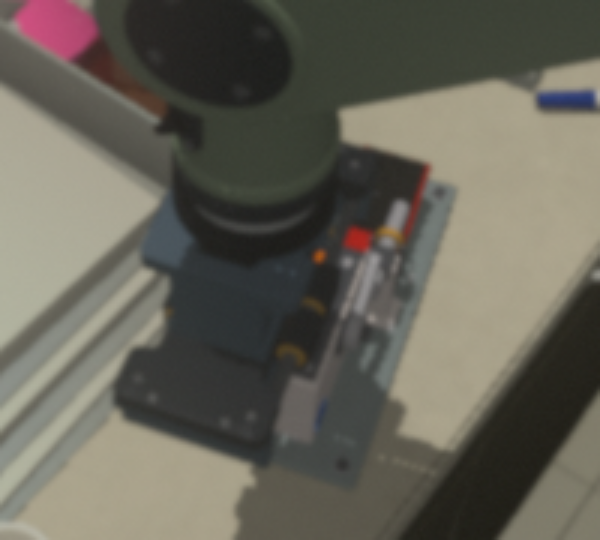

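The gripper hides the lever from the side camera, so I'll push by feel.

Request:
send_rows --motion '[{"tx": 0, "ty": 0.02, "tz": 0, "rx": 0, "ry": 0, "rz": 0, "gripper": 1}, {"tx": 0, "ty": 0.02, "tz": 0, "rx": 0, "ry": 0, "rz": 0, "gripper": 1}, {"tx": 0, "ty": 0.01, "tz": 0, "rx": 0, "ry": 0, "rz": 0, "gripper": 1}, {"tx": 0, "ty": 0.01, "tz": 0, "rx": 0, "ry": 0, "rz": 0, "gripper": 1}, {"tx": 0, "ty": 0, "tz": 0, "rx": 0, "ry": 0, "rz": 0, "gripper": 1}]'

```text
time_s: 3.28
ee_pos: [428.9, 135.6, 141.8]
ee_rot: [-179.6, -0.3, 17.3]
force: [-4.5, 10.9, 10.8]
gripper_width: 0.3
gripper_force: 6.6
```

```bash
python3 st.py
```

```text
3.275 panel 2.8 124.9 141.8 yawerr -0.21764054210605366 rot [-179.6   -0.3   17.3] F [-1.  11.7 10.8] w 0.3
```

Request:
send_rows --motion '[{"tx": 0, "ty": 0.008, "tz": -0.006, "rx": 0, "ry": 0, "rz": 0, "gripper": 1}, {"tx": 0, "ty": 0.008, "tz": -0.004, "rx": 0, "ry": 0, "rz": 0, "gripper": 1}, {"tx": 0, "ty": 0.008, "tz": -0.003, "rx": 0, "ry": 0, "rz": 0, "gripper": 1}, {"tx": 0, "ty": 0, "tz": 0, "rx": 0, "ry": 0, "rz": 0, "gripper": 1}]'

```text
time_s: 3.78
ee_pos: [432.2, 120.8, 146.0]
ee_rot: [180.0, -0.1, 17.5]
force: [-0.3, 2.1, 0.9]
gripper_width: 0.4
gripper_force: 0.5
```

```bash
python3 st.py
```

```text
3.775 panel 1.4 109.8 146.0 yawerr -0.061987370208623105 rot [ 1.80e+02 -1.00e-01  1.75e+01] F [0.3 2.1 0.9] w 0.4
```

Request:
send_rows --motion '[{"tx": 0, "ty": 0.007, "tz": -0.002, "rx": 0, "ry": 0, "rz": 0, "gripper": 1}, {"tx": 0, "ty": 0.007, "tz": 0, "rx": 0, "ry": 0, "rz": 0, "gripper": 1}, {"tx": 0, "ty": 0, "tz": 0, "rx": 0, "ry": 0, "rz": 0, "gripper": 1}, {"tx": 0, "ty": 0, "tz": 0, "rx": 0, "ry": 0, "rz": 0, "gripper": 1}]'

```text
time_s: 4.28
ee_pos: [433.5, 114.3, 146.2]
ee_rot: [180.0, 0.0, 17.5]
force: [-0.3, -0.9, -0.5]
gripper_width: 0.9
gripper_force: 0.0
```

```bash
python3 st.py
```

```text
4.275 panel 0.8 103.3 146.2 yawerr -0.033678619669828436 rot [180.    0.   17.5] F [-0.5 -0.8 -0.5] w 0.9
```

Request:
send_rows --motion '[{"tx": 0, "ty": -0.03, "tz": 0, "rx": 0, "ry": 0, "rz": 0, "gripper": 1}, {"tx": 0, "ty": 0, "tz": -0.09, "rx": 0, "ry": 0, "rz": 0, "gripper": 1}, {"tx": 0, "ty": 0, "tz": -0.09, "rx": 0, "ry": 0, "rz": 0, "gripper": 1}, {"tx": -0.0035, "ty": 0.105, "tz": 0, "rx": 0, "ry": 0, "rz": 0, "gripper": 1}, {"tx": -0.0035, "ty": 0.105, "tz": 0, "rx": 0, "ry": 0, "rz": 0, "gripper": 1}, {"tx": -0.0035, "ty": 0.105, "tz": 0, "rx": 0, "ry": 0, "rz": 0, "gripper": 1}, {"tx": -0.0035, "ty": 0.105, "tz": 0, "rx": 0, "ry": 0, "rz": 0, "gripper": 1}, {"tx": 0, "ty": 0, "tz": 0.1, "rx": 0, "ry": 0, "rz": 0, "gripper": 1}, {"tx": 0, "ty": 0, "tz": 0.1, "rx": 0, "ry": 0, "rz": 0, "gripper": 1}, {"tx": 0, "ty": 0, "tz": 0.06, "rx": 0, "ry": 0, "rz": 0, "gripper": 1}, {"tx": 0, "ty": 0, "tz": 0, "rx": 0, "ry": 0, "rz": 0, "gripper": 1}]'

```text
time_s: 5.65
ee_pos: [484.0, -72.4, 104.5]
ee_rot: [-179.8, 0.3, 17.5]
force: [0.3, 0.2, 0.4]
gripper_width: 0.2
gripper_force: 0.0
```

```bash
python3 st.py; python3 -c "
from h import *
snap('side','pics/s2.png');a=cv2.imread('pics/s2.png')[200:380,260:440];cv2.imwrite('pics/s2c.png',cv2.resize(a,None,fx=3.3,fy=3.3))"
```

```text
5.65 panel -7.4 -90.0 104.5 yawerr 0.008095566938497 rot [-179.8    0.3   17.5] F [0.3 0.1 0.4] w 0.2
```

View pics/s2c.png

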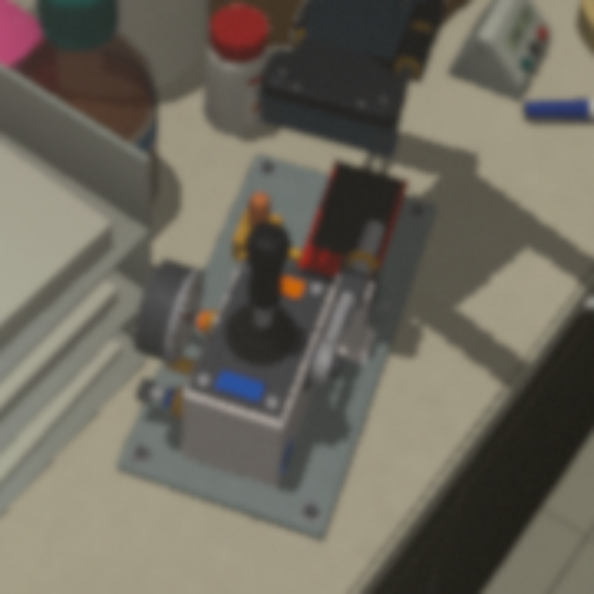

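The lever stands upright: its knob is at crop (268,240), which is full-frame (341,273) and matches the prediction for 0 rad. Now I'll press the treadle.

Request:
send_rows --motion '[{"tx": 0, "ty": 0, "tz": 0.05, "rx": 0, "ry": 0, "rz": 0, "gripper": 1}, {"tx": 0, "ty": 0, "tz": 0.03, "rx": 0, "ry": 0, "rz": 0, "gripper": 1}, {"tx": 0, "ty": 0, "tz": 0.01, "rx": 0, "ry": 0, "rz": 0, "gripper": 1}, {"tx": 0, "ty": 0, "tz": 0.01, "rx": 0, "ry": 0, "rz": 0, "gripper": 1}, {"tx": 0, "ty": 0, "tz": 0.01, "rx": 0, "ry": 0, "rz": 0, "gripper": 1}, {"tx": 0, "ty": 0, "tz": 0, "rx": 0, "ry": 0, "rz": 0, "gripper": 1}]'

```text
time_s: 6.45
ee_pos: [486.7, -71.9, 53.2]
ee_rot: [-180.0, -0.1, 17.6]
force: [-1.6, 5.9, -0.1]
gripper_width: 0.6
gripper_force: 0.0
```

```bash
python3 st.py
```

```text
6.45 panel -4.7 -90.3 53.2 yawerr 0.034976799275185044 rot [-1.80e+02 -1.00e-01  1.76e+01] F [ 0.3  6.1 -0.1] w 0.6
```

Request:
send_rows --motion '[{"tx": 0, "ty": 0, "tz": 0, "rx": 0, "ry": 0, "rz": 0, "gripper": 1}, {"tx": 0, "ty": 0, "tz": 0, "rx": 0, "ry": 0, "rz": 0, "gripper": 1}]'

```text
time_s: 6.7
ee_pos: [486.7, -71.9, 53.3]
ee_rot: [-180.0, -0.2, 17.6]
force: [-0.5, 7.5, 0.4]
gripper_width: 0.6
gripper_force: 0.0
```

```bash
python3 st.py; python3 -c "
from h import *
snap('side','pics/s3.png');a=cv2.imread('pics/s3.png')[200:320,310:430];cv2.imwrite('pics/s3c.png',cv2.resize(a,None,fx=5,fy=5))"
```

```text
6.7 panel -4.6 -90.4 53.3 yawerr 0.03458056645692764 rot [-180.    -0.2   17.6] F [1.7 7.3 0.4] w 0.6
```

View pics/s3c.png

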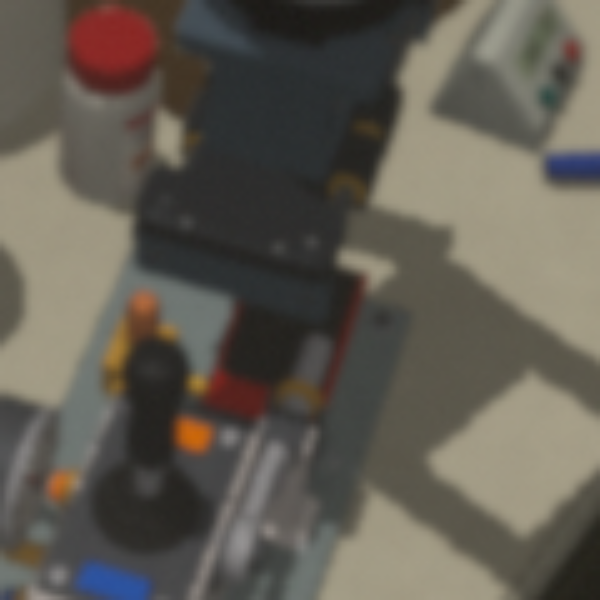

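The +y side push with no vertical force fits the gripper body's right rear corner touching the brown box. I'll lift, turn the tool clockwise so the body clears the box, and come down again.

Request:
send_rows --motion '[{"tx": 0, "ty": -0.016, "tz": -0.02, "rx": 0, "ry": 0, "rz": 0, "gripper": 1}, {"tx": 0, "ty": 0, "tz": -0.06, "rx": 0, "ry": 0, "rz": 0, "gripper": 1}, {"tx": 0, "ty": 0, "tz": 0, "rx": 0, "ry": 0, "rz": 0.3, "gripper": 1}, {"tx": 0, "ty": 0, "tz": 0, "rx": 0, "ry": 0, "rz": 0.3, "gripper": 1}, {"tx": 0, "ty": 0, "tz": 0, "rx": 0, "ry": 0, "rz": 0.3, "gripper": 1}, {"tx": 0, "ty": 0, "tz": 0, "rx": 0, "ry": 0, "rz": 0.3, "gripper": 1}, {"tx": 0, "ty": 0, "tz": 0, "rx": 0, "ry": 0, "rz": 0, "gripper": 1}, {"tx": 0, "ty": 0, "tz": 0, "rx": 0, "ry": 0, "rz": 0, "gripper": 1}]'

```text
time_s: 7.75
ee_pos: [483.9, -65.7, 92.4]
ee_rot: [-180.0, -0.1, -18.4]
force: [1.4, 0.2, 0.2]
gripper_width: 0.5
gripper_force: 0.0
```

```bash
python3 st.py
```

```text
7.75 panel -5.5 -83.6 92.4 yawerr -35.88880811787476 rot [-1.80e+02 -1.00e-01 -1.84e+01] F [ 1.4 -0.2  0.2] w 0.5
```

Request:
send_rows --motion '[{"tx": 0.008, "ty": 0.012, "tz": 0.03, "rx": 0, "ry": 0, "rz": 0, "gripper": 1}, {"tx": 0, "ty": 0, "tz": 0.03, "rx": 0, "ry": 0, "rz": 0, "gripper": 1}, {"tx": 0, "ty": 0, "tz": 0.01, "rx": 0, "ry": 0, "rz": 0, "gripper": 1}, {"tx": 0, "ty": 0, "tz": 0.01, "rx": 0, "ry": 0, "rz": 0, "gripper": 1}, {"tx": 0, "ty": 0, "tz": 0, "rx": 0, "ry": 0, "rz": 0, "gripper": 1}, {"tx": 0, "ty": 0, "tz": 0, "rx": 0, "ry": 0, "rz": 0, "gripper": 1}]'

```text
time_s: 8.5
ee_pos: [485.3, -72.9, 51.8]
ee_rot: [-180.0, -0.0, -18.5]
force: [-1.2, -1.2, 2.5]
gripper_width: 0.5
gripper_force: 1.1
```

```bash
python3 st.py
```

```text
8.5 panel -6.2 -90.9 51.8 yawerr -36.024410876705204 rot [-180.    -0.   -18.5] F [-1.5 -0.8  2.5] w 0.5
```

Touching the treadle now, at 2.5 N upward. I'll press on down.

Request:
send_rows --motion '[{"tx": 0, "ty": 0, "tz": 0.008, "rx": 0, "ry": 0, "rz": 0, "gripper": 1}, {"tx": 0, "ty": 0, "tz": 0.008, "rx": 0, "ry": 0, "rz": 0, "gripper": 1}, {"tx": 0, "ty": 0, "tz": 0.008, "rx": 0, "ry": 0, "rz": 0, "gripper": 1}, {"tx": 0, "ty": 0, "tz": 0, "rx": 0, "ry": 0, "rz": 0, "gripper": 1}]'

```text
time_s: 9.0
ee_pos: [486.2, -73.0, 39.5]
ee_rot: [-180.0, -0.1, -18.5]
force: [1.9, -2.7, 3.2]
gripper_width: 0.5
gripper_force: 1.9
```

```bash
python3 st.py
```

```text
9.0 panel -5.4 -91.2 39.5 yawerr -36.03337460337241 rot [-1.80e+02 -1.00e-01 -1.85e+01] F [ 1.  -3.1  3.2] w 0.5
```

Request:
send_rows --motion '[{"tx": 0, "ty": 0, "tz": 0.008, "rx": 0, "ry": 0, "rz": 0, "gripper": 1}, {"tx": 0, "ty": 0, "tz": 0.006, "rx": 0, "ry": 0, "rz": 0, "gripper": 1}, {"tx": 0, "ty": 0, "tz": 0, "rx": 0, "ry": 0, "rz": 0, "gripper": 1}]'

```text
time_s: 9.38
ee_pos: [486.4, -73.3, 32.9]
ee_rot: [180.0, -0.2, -18.5]
force: [1.6, -4.0, 7.4]
gripper_width: 0.6
gripper_force: 3.2
```

```bash
python3 st.py
```

```text
9.375 panel -5.3 -91.6 32.9 yawerr -36.00293830375641 rot [180.   -0.2 -18.5] F [ 0.4 -4.3  7.4] w 0.6
```

Request:
send_rows --motion '[{"tx": 0, "ty": 0, "tz": 0.006, "rx": 0, "ry": 0, "rz": 0, "gripper": 1}, {"tx": 0, "ty": 0, "tz": 0.002, "rx": 0, "ry": 0, "rz": 0, "gripper": 1}, {"tx": 0, "ty": 0, "tz": 0, "rx": 0, "ry": 0, "rz": 0, "gripper": 1}]'

```text
time_s: 9.75
ee_pos: [486.4, -73.4, 29.2]
ee_rot: [180.0, -0.2, -18.5]
force: [0.8, -4.7, 8.3]
gripper_width: 0.2
gripper_force: 4.0
```

```bash
python3 st.py
```

```text
9.75 panel -5.4 -91.7 29.2 yawerr -35.99692191997595 rot [180.   -0.2 -18.5] F [-0.6 -4.8  8.3] w 0.2
```

Request:
send_rows --motion '[{"tx": 0, "ty": 0, "tz": 0.006, "rx": 0, "ry": 0, "rz": 0, "gripper": 1}, {"tx": 0, "ty": 0, "tz": 0, "rx": 0, "ry": 0, "rz": 0, "gripper": 1}, {"tx": 0, "ty": 0, "tz": 0, "rx": 0, "ry": 0, "rz": 0, "gripper": 1}]'

```text
time_s: 10.12
ee_pos: [486.5, -73.3, 26.3]
ee_rot: [180.0, -0.2, -18.5]
force: [1.1, -4.6, 8.7]
gripper_width: 0.4
gripper_force: 4.4
```

```bash
python3 st.py
```

```text
10.125 panel -5.3 -91.6 26.3 yawerr -36.002977100046635 rot [180.   -0.2 -18.5] F [-0.3 -4.7  8.7] w 0.4
```

Request:
send_rows --motion '[{"tx": 0, "ty": 0, "tz": 0.006, "rx": 0, "ry": 0, "rz": 0, "gripper": 1}, {"tx": 0, "ty": 0, "tz": 0, "rx": 0, "ry": 0, "rz": 0, "gripper": 1}, {"tx": 0, "ty": 0, "tz": 0, "rx": 0, "ry": 0, "rz": 0, "gripper": 1}]'

```text
time_s: 10.5
ee_pos: [486.6, -73.4, 25.1]
ee_rot: [-180.0, -0.2, -18.5]
force: [-2.6, -3.8, 24.1]
gripper_width: 0.7
gripper_force: 12.2
```

```bash
python3 st.py
```

```text
10.5 panel -5.2 -91.7 25.1 yawerr -36.00204391961173 rot [-180.    -0.2  -18.5] F [-3.6 -2.8 24.1] w 0.7
```

It is firmly on the stop at 24 N. I'll hold it there for just over 2 s.

Request:
send_rows --motion '[{"tx": 0, "ty": 0, "tz": 0, "rx": 0, "ry": 0, "rz": 0, "gripper": 1}, {"tx": 0, "ty": 0, "tz": 0, "rx": 0, "ry": 0, "rz": 0, "gripper": 1}, {"tx": 0, "ty": 0, "tz": 0, "rx": 0, "ry": 0, "rz": 0, "gripper": 1}]'

```text
time_s: 10.88
ee_pos: [486.6, -73.3, 25.1]
ee_rot: [-180.0, -0.2, -18.5]
force: [-2.1, -4.6, 23.6]
gripper_width: 0.7
gripper_force: 12.1
```

Request:
send_rows --motion '[{"tx": 0, "ty": 0, "tz": 0, "rx": 0, "ry": 0, "rz": 0, "gripper": 1}, {"tx": 0, "ty": 0, "tz": 0, "rx": 0, "ry": 0, "rz": 0, "gripper": 1}, {"tx": 0, "ty": 0, "tz": 0, "rx": 0, "ry": 0, "rz": 0, "gripper": 1}, {"tx": 0, "ty": 0, "tz": 0, "rx": 0, "ry": 0, "rz": 0, "gripper": 1}, {"tx": 0, "ty": 0, "tz": 0, "rx": 0, "ry": 0, "rz": 0, "gripper": 1}, {"tx": 0, "ty": 0, "tz": 0, "rx": 0, "ry": 0, "rz": 0, "gripper": 1}, {"tx": 0, "ty": 0, "tz": 0, "rx": 0, "ry": 0, "rz": 0, "gripper": 1}, {"tx": 0, "ty": 0, "tz": 0, "rx": 0, "ry": 0, "rz": 0, "gripper": 1}, {"tx": 0, "ty": 0, "tz": 0, "rx": 0, "ry": 0, "rz": 0, "gripper": 1}, {"tx": 0, "ty": 0, "tz": 0, "rx": 0, "ry": 0, "rz": 0, "gripper": 1}, {"tx": 0, "ty": 0, "tz": 0, "rx": 0, "ry": 0, "rz": 0, "gripper": 1}, {"tx": 0, "ty": 0, "tz": 0, "rx": 0, "ry": 0, "rz": 0, "gripper": 1}]'

```text
time_s: 12.38
ee_pos: [486.6, -73.4, 25.0]
ee_rot: [-180.0, -0.2, -18.5]
force: [-3.3, -5.7, 23.1]
gripper_width: 0.0
gripper_force: 11.8
```

Request:
send_rows --motion '[{"tx": 0, "ty": 0, "tz": 0, "rx": 0, "ry": 0, "rz": 0, "gripper": 1}, {"tx": 0, "ty": 0, "tz": 0, "rx": 0, "ry": 0, "rz": 0, "gripper": 1}, {"tx": 0, "ty": 0, "tz": 0, "rx": 0, "ry": 0, "rz": 0, "gripper": 1}, {"tx": 0, "ty": 0, "tz": 0, "rx": 0, "ry": 0, "rz": 0, "gripper": 1}]'

```text
time_s: 12.88
ee_pos: [486.6, -73.3, 25.0]
ee_rot: [-180.0, -0.2, -18.5]
force: [-2.1, -4.2, 23.7]
gripper_width: 0.4
gripper_force: 11.7
```

Request:
send_rows --motion '[{"tx": 0, "ty": 0, "tz": -0.02, "rx": 0, "ry": 0, "rz": 0, "gripper": 1}, {"tx": 0, "ty": 0, "tz": -0.06, "rx": 0, "ry": 0, "rz": 0, "gripper": 1}, {"tx": 0, "ty": 0, "tz": -0.12, "rx": 0, "ry": 0, "rz": 0, "gripper": 1}, {"tx": 0, "ty": 0, "tz": -0.12, "rx": 0, "ry": 0, "rz": 0, "gripper": 1}, {"tx": 0, "ty": 0, "tz": -0.12, "rx": 0, "ry": 0, "rz": 0, "gripper": 1}, {"tx": -0.07, "ty": -0.097, "tz": 0, "rx": 0, "ry": 0, "rz": 0, "gripper": 1}, {"tx": -0.07, "ty": -0.097, "tz": 0, "rx": 0, "ry": 0, "rz": 0, "gripper": 1}, {"tx": 0, "ty": 0, "tz": 0, "rx": 0, "ry": 0, "rz": -0.3, "gripper": 1}, {"tx": 0, "ty": 0, "tz": 0, "rx": 0, "ry": 0, "rz": -0.3, "gripper": 1}, {"tx": 0, "ty": 0, "tz": 0, "rx": 0, "ry": 0, "rz": -0.3, "gripper": 1}, {"tx": 0, "ty": 0, "tz": 0, "rx": 0, "ry": 0, "rz": -0.3, "gripper": 1}, {"tx": 0, "ty": 0, "tz": 0, "rx": 0, "ry": 0, "rz": 0, "gripper": 1}]'

```text
time_s: 14.38
ee_pos: [448.5, 42.0, 241.4]
ee_rot: [-179.9, 0.2, 17.4]
force: [0.1, 0.0, -0.2]
gripper_width: 0.5
gripper_force: 0.0
```

```bash
python3 st.py
```

```text
14.375 panel -6.8 29.7 241.4 yawerr -0.12142183309878618 rot [-179.9    0.2   17.4] F [ 0.1 -0.  -0.2] w 0.5
```

Request:
send_rows --motion '[{"tx": 0.007, "ty": -0.075, "tz": 0, "rx": 0, "ry": 0, "rz": 0, "gripper": 1}, {"tx": 0.007, "ty": -0.075, "tz": 0, "rx": 0, "ry": 0, "rz": 0, "gripper": 1}, {"tx": 0, "ty": 0, "tz": 0.095, "rx": 0, "ry": 0, "rz": 0, "gripper": 1}, {"tx": 0, "ty": 0, "tz": 0.095, "rx": 0, "ry": 0, "rz": 0, "gripper": 1}, {"tx": 0, "ty": 0, "tz": 0, "rx": 0, "ry": 0, "rz": 0, "gripper": 1}, {"tx": 0, "ty": 0, "tz": 0, "rx": 0, "ry": 0, "rz": 0, "gripper": 1}]'

```text
time_s: 15.12
ee_pos: [434.6, 115.3, 148.7]
ee_rot: [-180.0, -0.1, 17.4]
force: [-0.3, -0.2, -0.2]
gripper_width: 0.4
gripper_force: 0.0
```

```bash
python3 st.py; python3 -c "
from h import *
snap('side','pics/s4.png');a=cv2.imread('pics/s4.png')[200:380,260:440];cv2.imwrite('pics/s4c.png',cv2.resize(a,None,fx=3.3,fy=3.3))"
```

```text
15.125 panel 2.1 103.8 148.7 yawerr -0.10707682338147606 rot [-1.80e+02 -1.00e-01  1.74e+01] F [-0.4 -0.1 -0.2] w 0.4
```

View pics/s4c.png

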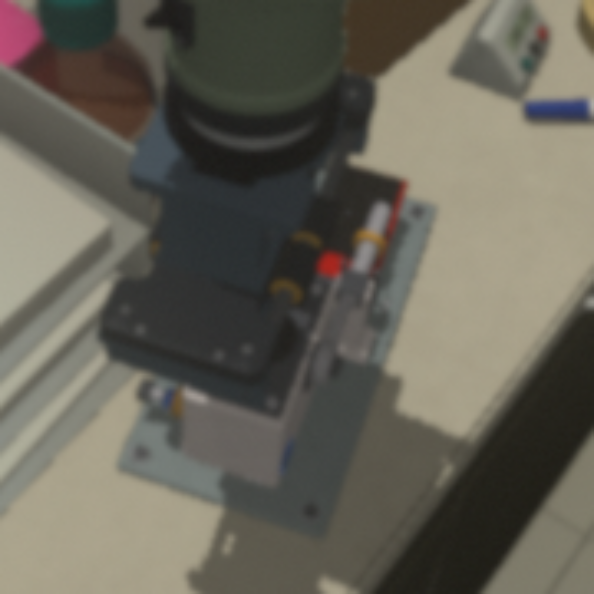

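The bolt's rod now ends at crop (380,207) where it was at (372,228), so it is drawn. The treadle corner is back at (403,185), its rest position. Now I'll push the lever right.

Request:
send_rows --motion '[{"tx": 0, "ty": 0.02, "tz": 0, "rx": 0, "ry": 0, "rz": 0, "gripper": 1}, {"tx": 0, "ty": 0.014, "tz": 0, "rx": 0, "ry": 0, "rz": 0, "gripper": 1}, {"tx": 0, "ty": 0.008, "tz": 0, "rx": 0, "ry": 0, "rz": 0, "gripper": 1}, {"tx": 0, "ty": 0.008, "tz": 0, "rx": 0, "ry": 0, "rz": 0, "gripper": 1}, {"tx": 0, "ty": 0, "tz": 0, "rx": 0, "ry": 0, "rz": 0, "gripper": 1}]'

```text
time_s: 15.8
ee_pos: [441.8, 91.6, 148.3]
ee_rot: [-179.9, -0.1, 17.4]
force: [-0.2, 3.7, 4.4]
gripper_width: 0.7
gripper_force: 2.2
```

```bash
python3 st.py
```

```text
15.8 panel 1.8 79.1 148.3 yawerr -0.09685109250175472 rot [-1.799e+02 -1.000e-01  1.740e+01] F [1.  3.6 4.4] w 0.7
```

Request:
send_rows --motion '[{"tx": 0, "ty": 0.008, "tz": 0, "rx": 0, "ry": 0, "rz": 0, "gripper": 1}, {"tx": 0, "ty": 0.008, "tz": 0, "rx": 0, "ry": 0, "rz": 0, "gripper": 1}, {"tx": 0, "ty": 0, "tz": 0, "rx": 0, "ry": 0, "rz": 0, "gripper": 1}]'

```text
time_s: 16.18
ee_pos: [443.8, 83.0, 147.3]
ee_rot: [179.9, 0.0, 17.5]
force: [-0.2, 1.7, 1.4]
gripper_width: 0.5
gripper_force: 0.6
```

```bash
python3 st.py
```

```text
16.175 panel 1.1 70.2 147.3 yawerr -0.0354632915917783 rot [179.9   0.   17.5] F [0.3 1.7 1.4] w 0.5
```

The force is falling, so the lever is moving freely. Carrying on.

Request:
send_rows --motion '[{"tx": 0, "ty": 0.008, "tz": 0, "rx": 0, "ry": 0, "rz": 0, "gripper": 1}, {"tx": 0, "ty": 0.008, "tz": 0, "rx": 0, "ry": 0, "rz": 0, "gripper": 1}, {"tx": 0, "ty": 0.008, "tz": 0, "rx": 0, "ry": 0, "rz": 0, "gripper": 1}, {"tx": 0, "ty": 0, "tz": 0, "rx": 0, "ry": 0, "rz": 0, "gripper": 1}, {"tx": 0, "ty": 0, "tz": 0, "rx": 0, "ry": 0, "rz": 0, "gripper": 1}]'

```text
time_s: 16.8
ee_pos: [447.1, 71.8, 147.4]
ee_rot: [180.0, 0.0, 17.5]
force: [-0.0, 0.3, 0.1]
gripper_width: 0.4
gripper_force: 0.0
```

```bash
python3 st.py
```

```text
16.8 panel 0.9 58.6 147.4 yawerr -0.030347203139776013 rot [180.    0.   17.5] F [0.1 0.3 0.1] w 0.4
```

Request:
send_rows --motion '[{"tx": 0, "ty": -0.05, "tz": 0, "rx": 0, "ry": 0, "rz": 0, "gripper": 1}, {"tx": 0, "ty": 0, "tz": -0.1, "rx": 0, "ry": 0, "rz": 0, "gripper": 1}, {"tx": 0, "ty": 0, "tz": -0.1, "rx": 0, "ry": 0, "rz": 0, "gripper": 1}, {"tx": -0.1, "ty": 0.05, "tz": 0, "rx": 0, "ry": 0, "rz": 0, "gripper": 1}, {"tx": -0.05, "ty": 0.1, "tz": 0, "rx": 0, "ry": 0, "rz": 0, "gripper": 1}, {"tx": 0, "ty": 0.11, "tz": 0, "rx": 0, "ry": 0, "rz": 0, "gripper": 1}, {"tx": 0, "ty": 0.11, "tz": 0, "rx": 0, "ry": 0, "rz": 0, "gripper": 1}, {"tx": 0, "ty": 0.11, "tz": 0, "rx": 0, "ry": 0, "rz": 0, "gripper": 1}, {"tx": 0, "ty": 0, "tz": 0, "rx": 0, "ry": 0, "rz": 0, "gripper": 1}, {"tx": 0, "ty": 0, "tz": 0, "rx": 0, "ry": 0, "rz": 0, "gripper": 1}]'

```text
time_s: 18.05
ee_pos: [439.9, -155.2, 247.1]
ee_rot: [-179.9, 0.1, 17.5]
force: [-0.8, 0.2, 0.4]
gripper_width: 0.5
gripper_force: 0.0
```

```bash
python3 st.py; python3 -c "
from h import *
snap('side','pics/s5.png');a=cv2.imread('pics/s5.png')[180:380,240:450];cv2.imwrite('pics/s5c.png',cv2.resize(a,None,fx=2.85,fy=2.85))"
```

```text
18.05 panel -74.4 -155.6 247.1 yawerr -0.05524906329422663 rot [-1.799e+02  1.000e-01  1.750e+01] F [-0.7  0.5  0.4] w 0.5
```

View pics/s5c.png

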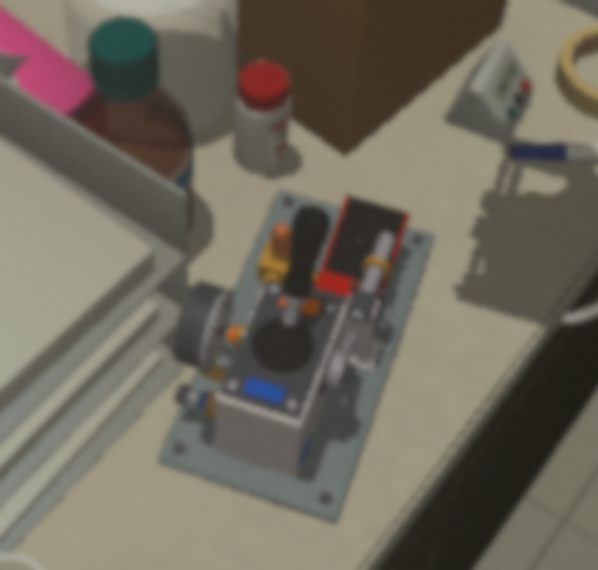

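The lever knob is at crop (312,212), which is full-frame (349.5,254) and matches +0.5 rad. The treadle is up and the bystanders haven't moved.

```bash
python3 -c "
from workcell import env
print(env.job_done())"
```

```text
the job is handed in; nothing more can be done
None
```

The changeover is done and handed in at about 18 s: lever to off, treadle held on its stop at about 24 N for over 2 s and sprung back, lever fully home on orange, and bystanders undisturbed; the gripper body briefly touched the brown box (about 7 N), and no verdict came back.

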